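# Close the propped cover of a small desktop computer

## Robot

A 6-joint arm with a two-finger parallel gripper is mounted at the origin on the work surface. World frame = base frame: x ahead of the robot, y to its left, z up, the work surface at z = 0. Lengths are in m, angles in rad, forces in N, time in s.
With the tool pointing down it reaches from about 0.3 to 0.775 m from the base axis. Payload 14.6 kg.
Tool frame: the origin (TCP) lies midway between the tips of the shut fingers; the grasp point (between the pads) lies 19 mm behind it; z points along the fingers, y is the direction in which the jaws open and shut (so a half turn about z gives the same grasp; the last joint's range is limited). The gripper opens to 85 mm and grips with 20 to 120 N. Pads are 22 mm wide; open, the fingers measure 114 mm over their backs; the gripper's body (76 mm by 85 mm) begins 54 mm behind the grasp point. The pads swing forward as they close: fully open they stand 13 mm farther back than shut.
Start: joints at [-1.349, 0.3, 1.521, -0, 1.321, -0.067], TCP at [0.157, -0.527, 0.231] pointing down, gripper open.
Joint ranges: [-3.03, 3.03], [-0.79, 2.21], [0.23, 2.52], [-1.04, 4.18], [0, 3.07], [-2.55, 2.55]. Speed limits (rad/s): [2.22, 2.22, 2.57, 3.14, 3.14, 3.14].

## Interface

Orientations are given as a unit quaternion [x, y, z, w].
In Python, from workcell import arm, eyes gives the robot as it stands.
- The arm moves only by the tool carry_out, never from a script. Its argument "series" is a list of rows, each a list of 2 entries, a list of its own where there are three numbers: the shift along the world's x, y, z in m, then the turn, a rotation vector about the world's x, y, z in degrees. In form: [[[dx, dy, dz], [wx, wy, wz]], ...]. A call has 1 to 8 rows; each row shifts and turns the commanded pose from where the row before left it; what a row does not reach is not made up. A row lasts 1/8 s, in which the tool goes at most 62.5 mm and 10.7 degrees, less where a joint would pass 70% of its speed; a pose out of reach is approached as far as the arm can. A call is refused whole if a number of a shift passes 0.0625 or a number of a turn 10.7, either way. A call with a gripper value outside its range is refused whole. "fingers" is the closure, from 0 (fully open) to 1 (shut), set as the call begins (left out, the last holds). The fingers move at their own pace and stop on an object; the grip force is fixed at half the most. Time passes only in rows, so rows that do not move let the fingers close. It gives the time, the measured TCP pose, the force and the opening at its end, in the units of the state.
- arm.observe(): the state, without advancing time (a new reading comes with each control period).
- eyes.capture(name): name is "side" or "top" or "wrist"; returns a dict with "pixels" (480x640x3 uint8, red, green, blue), "fx", "fy", "cx", "cy" (pixels), "pose" (4x4, takes a point from camera to world coordinates). Camera axes: x right, y down, z forward; pixel columns grow to the right and rows downward; lengths in m; the calibration is good to about 2 mm. A picture is of the moment at which its call begins. There is no depth.
- arm.hand_in(): hands the job in, once; it reports no verdict.
The state is a dict: "time_s": time; "joint_positions": joint angles; "qd": joint speeds; "effort": joint torques, N m; "eef_pos": TCP position; "eef_rot": TCP orientation; "force": force on the tool from outside, world axes, zero at the start; "ft_torque": the same for the moment, N m; "finger_gap": opening from 0.0 (shut) to 1.0 (fully open).
Only numpy, scipy, OpenCV 4.12 (cv2) and the standard library are available. Lean on these libraries where they do the work, as an engineer would, in place of code of your own. Each camera call takes 0.05 s, during which the arm holds its last target.

## Task

The cover of the small desktop computer stands propped open on a folding stay. Without gripping anything or raising the cover, reach under its front edge from the front with the fingers, gently push the stay over sideways into the case so that it folds down, and catch the dropping cover on the outside of your fingers while it is still well open. Lower it on the fingers until it is fully shut, without letting it slam, then draw the fingers clear; leave everything else on the table where it is.

Things in the scene. Friction and masses are not known exactly. Their poses are not given: they have to be found in the camera images.
- case: computer case, beige open-topped box fixed to the table, 240 mm deep (x) x 280 wide (y) x 95 high, walls 3 mm; electronics inside reach 63 mm above the table. Origin: centre of its underside, on the table. Its x axis points from its dark front (robot side) to its hinge side, y to its left, z up
- cover (a joint): angle of the cover, rad: 0 = shut, level on the case's rim; grows as it opens; starts near 0.65, resting on the stay. Flat clear plate with a beige band along its edges, 280 mm from hinge to front edge, 280 mm wide, 6 mm thick, about 0.3 kg; the hinge is nearly free, so it falls if not carried. Hinge line along the case's y at case x = 120, z = 95 mm (rim), in the plane of its underside
- cover_lip (a point): middle of the cover's front edge, on its underside, 280 mm from the hinge line; moves with the cover. Shut, this edge overhangs the case's front by 40 mm, so that fingers can leave from below it
- stay (a joint): angle of the stay, rad: 0 = upright at its stop, carrying the cover; 1.57 = folded flat across the case, tip to the case's right (-y), below the rim. It turns about an axis along the case's x. Upright it leans 0.04 rad to the left, over centre; its top pushed towards -y by 0.1 to 0.2 rad (a few newtons), it slips by itself and the cover drops
- stay_pivot (a point): pivot of the stay, inside the case's left wall, at case (-97, 112, 78) mm. The stay is a dark steel rod 8 mm thick, 174 mm long from here to the centre of its tip ball
- stay_tip (a point): centre of the smooth 12 mm ball at the stay's tip; while it carries the cover it touches the cover's underside 268 mm from the hinge line (12 mm behind the front edge)
- card_a: expansion card lying flat on the right (-y) of the case: green board 150 x 75 mm with a metal bracket, 18 mm high. Leave alone. Origin: centre of its underside
- card_c: smaller expansion card, 120 x 60 x 18 mm, on the right, in front of the case. Leave alone. Origin: centre of its underside
- ram: memory module lying flat in front of the case, 133 x 30 x 10 mm. Leave alone. Origin: centre of its underside
- driver: screwdriver lying on the left (+y) of the case. Leave alone. Its x axis runs along it, towards the blade
- dish: small steel bowl, 90 mm wide, 30 mm high, left of the case near its front corner. Leave alone. Origin: centre of its underside
- tape: roll of clear tape lying flat, 100 mm wide, 24 mm high, in front of the case on the left. Leave alone. Origin: centre of its underside

How it is judged:
On the way, in this order (a step that is already met when the one before it is completed fails the run):
1. the stay is pushed off and the cover is caught on the fingers while still well open (more than 0.3 rad) (value of joint stay above 0.5 rad and value of joint cover above 0.3 rad and contact force between the fingers and cover above 0.2 N), for 0.2 s.
2. the cover is lowered nearly shut while it rests on the fingers (value of joint cover below 0.15 rad and contact force between the fingers and cover above 0.2 N), for 0.1 s.
At the end, for the whole second after the job is handed in: The cover lies shut (within 0.03 rad) and at rest, the stay is folded flat in the case (beyond 1.3 rad), nothing touches the robot and the other things have not been moved (value of joint cover below 0.03 rad and value of joint stay above 1.3 rad and velocity of joint cover between -0.1 and 0.1 rad/s).
It fails at once if the cover slams: nearly shut (below 0.2 rad) it falls faster than 1.5 rad/s (a free drop of its front edge by about 7 mm) (value of joint cover below 0.2 rad and velocity of joint cover below -1.5 rad/s).
It fails at once if the cover is lifted: opened by more than about 0.1 rad beyond where the stay held it (value of joint cover above 0.75 rad).
It fails at once if the cover or the stay is gripped or pressed hard (over 30 N on the fingers) (contact force between the fingers and cover above 30 N or contact force between the fingers and stay above 30 N).
It fails at once if a bystander is moved by more than 30 mm or lifted (distance of any of card_a, card_c, ram, driver, dish, tape from where it was at the start of the episode above 0.03 m).
It also fails if it takes over 48 s, if anything falls off the work surface, if the arm or the gripper's body presses on something with over 40 N, if the wrist force passes 120 N, or if a joint passes its speed limit or range.

## Working session

There is one attempt and no reset: what is moved stays moved. The work goes in short steps, Python scripts to look and compute and a tool call to move; the robot and the scene stay as the last step left them, time stands still between calls to the robot, and variables do not carry over. Pictures are saved under pics/ and viewed, and the job is handed in when it is done.

Besides the shell and the picture viewer there is one more tool, called after "Emit:" by a JSON object that holds its "fn" and its "kwargs". carry_out: Moves the arm, as the interface text tells. Its arguments: {"type":"object","properties":{"series":{"type":"array","items":{"type":"array"}},"fingers":{"type":"number"}},"required":["series"]}

```bash
mkdir -p pics; ls; python3 - <<'E'
from workcell import arm, eyes
import cv2, numpy as np
s=arm.observe(); print(s)
for n in ["side","top","wrist"]:
    c=eyes.capture(n); cv2.imwrite(f"pics/{n}0.png",c["pixels"][:,:,::-1]); print(n,c["fx"],c["fy"],c["cx"],c["cy"]); print(np.round(c["pose"],4).tolist())
E
```

```text
pics
{'time_s': 0.0, 'joint_positions': array([-1.34860816e+00,  3.00473664e-01,  1.52159739e+00,  1.56698041e-05,
        1.32070288e+00, -6.65881271e-02]), 'qd': array([ 2.58680139e-04, -1.06620963e-03,  5.80465691e-04, -7.81424532e-04,
       -9.47913501e-04,  7.58226704e-05]), 'effort': array([ 9.32189323e-04, -5.43495154e+01, -3.61795807e+01, -5.34668459e-05,
        4.13653426e-03, -3.32470631e-05]), 'eef_pos': array([ 0.15658265, -0.52698934,  0.23071301]), 'eef_rot': array([ 9.89594235e-01,  1.43885024e-01, -3.83384101e-05, -5.89443214e-04]), 'force': array([-0.06507818,  0.73142973, -0.19374547]), 'ft_torque': array([0.02469618, 0.02267516, 0.02802878]), 'finger_gap': 1.0012602285064864}
side 500.7460322753038 500.7460322753038 327.35486783314843 243.87431195205008
[[-0.7002, -0.4234, 0.5748, -0.0149], [-0.7138, 0.3996, -0.5752, 0.6313], [0.0139, -0.813, -0.582, 0.7898], [0.0, 0.0, 0.0, 1.0]]
top 454.1390312335097 454.1390312335097 314.2856258517105 237.7334727292291
[[-0.013, -0.9963, 0.0848, 0.4963], [-0.9999, 0.0128, -0.0026, 0.0335], [0.0016, -0.0848, -0.9964, 1.1705], [0.0, 0.0, 0.0, 1.0]]
wrist 410.1049790725092 410.1049790725092 317.60036728544753 241.3650152046415
[[0.2845, -0.9118, -0.2963, 0.2328], [-0.9587, -0.2711, -0.0863, -0.5036], [-0.0016, 0.3086, -0.9512, 0.3731], [0.0, 0.0, 0.0, 1.0]]
```

View pics/side0.png

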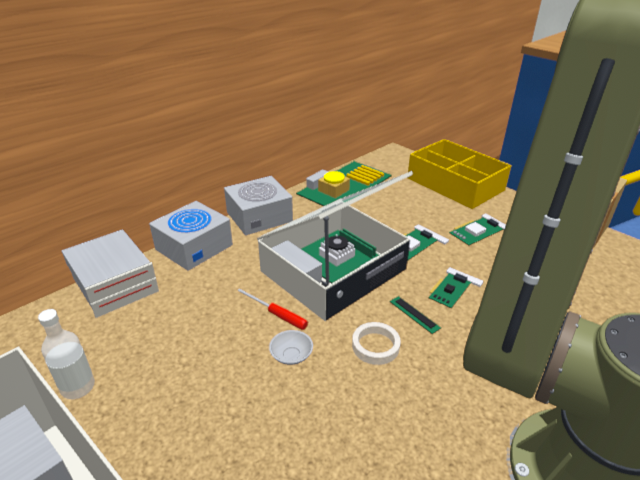

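View pics/top0.png

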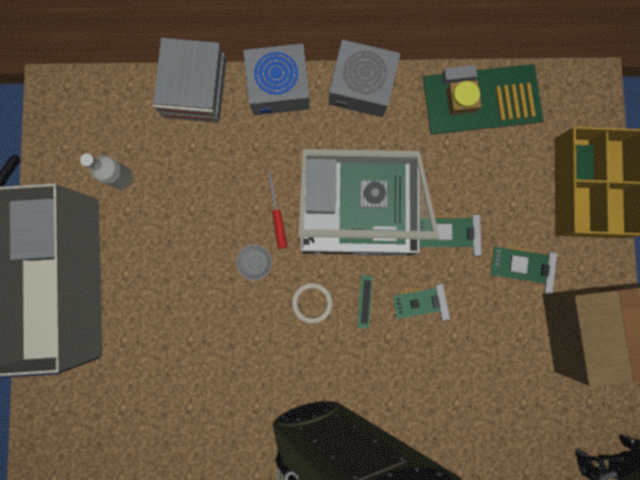

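The side view shows the open case with the stay upright near (327,250). In the top view the case rim spans about (301..420, 150..253), with the ram at (365,302), the tape at (312,303) and the dish at (254,262). I'll zoom in next.

```bash
python3 - <<'E'
import cv2
a=cv2.imread("pics/top0.png")[135:345,230:490]; cv2.imwrite("pics/topz.png",cv2.resize(a,None,fx=3,fy=2.85,interpolation=cv2.INTER_CUBIC))
a=cv2.imread("pics/side0.png")[160:330,240:440]; cv2.imwrite("pics/sidez.png",cv2.resize(a,None,fx=3.5,fy=3.5,interpolation=cv2.INTER_CUBIC))
E
```

```text
(no output)
```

View pics/topz.png

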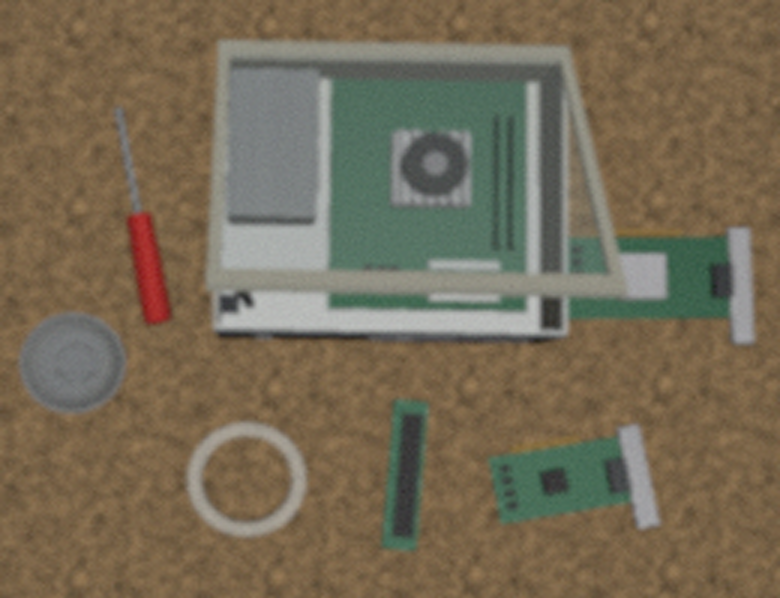

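View pics/sidez.png

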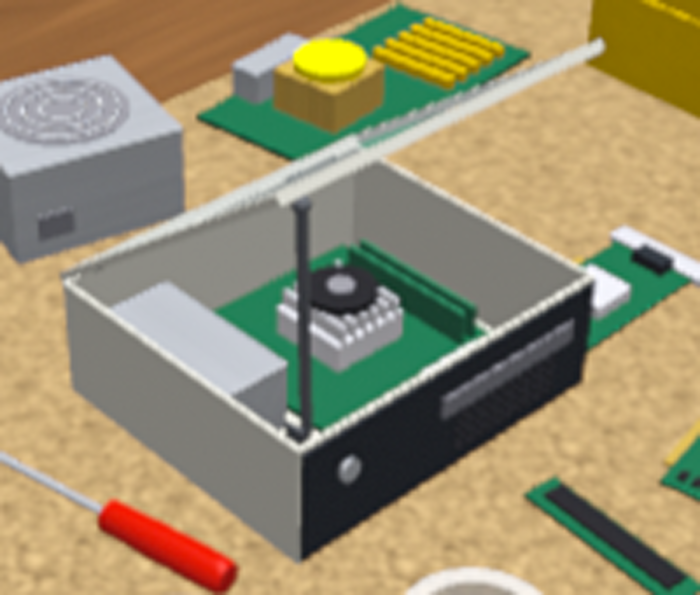

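```bash
cat > h.py <<'E'
import numpy as np
SIDE=(500.746,327.355,243.874,np.array([[-0.7002,-0.4234,0.5748,-0.0149],[-0.7138,0.3996,-0.5752,0.6313],[0.0139,-0.813,-0.582,0.7898],[0,0,0,1]]))
TOP=(454.139,314.2856,237.733,np.array([[-0.013,-0.9963,0.0848,0.4963],[-0.9999,0.0128,-0.0026,0.0335],[0.0016,-0.0848,-0.9964,1.1705],[0,0,0,1]]))
def proj(cam,P):
    f,cx,cy,T=cam; p=T[:3,:3].T@(np.asarray(P)-T[:3,3]); return np.array([cx+f*p[0]/p[2],cy+f*p[1]/p[2]])
def onz(cam,u,v,z):
    f,cx,cy,T=cam; d=T[:3,:3]@np.array([(u-cx)/f,(v-cy)/f,1]); o=T[:3,3]; return o+d*(z-o[2])/d[2]
def c2w(q,P):
    x,y,a=q[:3]; P=np.asarray(P,float); c,s=np.cos(a),np.sin(a); return np.array([x+c*P[0]-s*P[1],y+s*P[0]+c*P[1],P[2]])
def cov(th,r,y,n): # n above underside
    return [0.12-r*np.cos(th)-0*n - n*-0 + (-n*np.sin(th))*-1*-1*0 + n*np.sin(th)*1, y, 0.095+r*np.sin(th)+n*np.cos(th)]
E
python3 - <<'E'
from h import *
from scipy.optimize import least_squares
C=[(SIDE,[-.12,.14,.095],(325.7,286.6)),(SIDE,[-.12,.14,0],(325.7,319.1)),(SIDE,[-.12,-.14,.095],(409.1,242.3)),(SIDE,[-.12,-.14,0],(405.7,269.1)),(SIDE,[.12,.14,0],(261.4,270)),
(TOP,[-.12,.14,.095],(301.3,251.8)),(TOP,[-.12,-.14,.095],(419,251.8))]
D=[(TOP,(.28,.14,.006),(299,236.8)),(TOP,(.28,-.14,.006),(438.3,237.5)),(SIDE,(.28,.14,.003),(320.9,217.7)),(SIDE,(.28,-.14,.003),(412,172.3)),(TOP,(0,.14,.006),(303.3,149.7)),(TOP,(0,-.14,.006),(419.3,151.5))]
tip=(SIDE,(326.3,219.5))
def res(q):
    r=[proj(c,c2w(q,P))-m for c,P,m in C]
    r+=[proj(c,c2w(q,cov(q[3],*P)))-m for c,P,m in D]
    r.append(proj(SIDE,c2w(q,[-.097,.112+.174*np.sin(.04),.078+.174*np.cos(.04)]))-tip[1])
    return np.concatenate(r)
s=least_squares(res,[.52,0,0,.65],loss='soft_l1'); print(s.x); print(np.round(s.fun.reshape(-1,2),1))
q=s.x
print("tip",c2w(q,[-.097,.112+.174*np.sin(.04),.078+.174*np.cos(.04)]),"lipL/R",c2w(q,cov(q[3],.28,.14,0)),c2w(q,cov(q[3],.28,-.14,0)))
for n,u,v,z in [("tape",312.3,303.3,.024),("ram",365,302,.01),("dish",254,262,.03),("cardc",420,303,.015)]: print(n,onz(TOP,u,v,z))
E
```

```text
[ 0.67334809 -0.08123804 -0.02512992  0.64360893]
[[ 0.   2.2]
 [-0.5  2.1]
 [ 1.  -4.1]
 [ 0.3 -0.2]
 [-1.1  1.1]
 [ 0.  -0.9]
 [ 0.4  0.5]
 [ 0.1 -0.6]
 [ 1.1  0.4]
 [-0.4 -0.2]
 [ 0.3  0.6]
 [-0.6 -0.1]
 [-0.2 -0.4]
 [ 0.2 -1.1]]
tip [0.57936781 0.04011989 0.25186082] lipL/R [0.57291685 0.06133054 0.26302415] [ 0.56588121 -0.21858105  0.26302415]
tape [0.42925312 0.03761452 0.024     ]
ram [ 0.42995187 -0.09593289  0.01      ]
dish [0.53422187 0.18252717 0.03      ]
cardc [ 0.42591856 -0.23413039  0.015     ]
```

The fit is good to about 1–2 px: case at (0.673, -0.081), yaw -0.025, cover 0.644, stay tip at (0.579, 0.040, 0.252). Next I'll bring the arm up and round with the fingers shut.

Emit:
{"fn": "carry_out", "kwargs": {"fingers": 1, "series": [[[0,0,0.05],[0,0,0]],[[0,0.02,0.05],[0,0,0]],[[0.03,0.05,0.05],[0,0,0]],[[0.03,0.06,0.03],[0,0,0]],[[0.03,0.06,0.02],[0,0,0]],[[0.03,0.06,0],[0,0,0]],[[0.03,0.06,0],[0,0,0]],[[0.03,0.06,0],[0,0,0]]]}}

```text
time_s: 1.15
eef_pos: [0.3175, -0.1923, 0.4153]
eef_rot: [0.99, 0.144, 0.0, 0.0]
force: [1.9, -0.6, 0.6]
finger_gap: 0.002
```

```bash
cat > st.py <<'E'
from workcell import arm
import numpy as np
from scipy.spatial.transform import Rotation as R
np.set_printoptions(precision=4,suppress=True)
s=arm.observe(); M=R.from_quat(s["eef_rot"]).as_matrix()
print("t",round(s["time_s"],3),"q",s["joint_positions"],"\np",s["eef_pos"],"F",s["force"],"gap",round(s["finger_gap"],3)); print("x",M[:,0],"y",M[:,1],"z",M[:,2])
E
python3 st.py
```

```text
t 1.15 q [-0.6434 -0.1885  1.6187  0.      1.7112  0.6391] 
p [ 0.3175 -0.1923  0.4153] F [ 1.9285 -0.6021  0.606 ] gap 0.002
x [0.9587 0.2843 0.0002] y [ 0.2843 -0.9587  0.0002] z [ 0.0002 -0.0001 -1.    ]
```

Emit:
{"fn": "carry_out", "kwargs": {"series": [[[0.02,0.03,0],[10,0,0]],[[0.02,0.03,0],[10,0,0]],[[0,0,0],[0,0,0]]]}}

```text
time_s: 1.52
eef_pos: [0.3576, -0.1343, 0.4143]
eef_rot: [0.974, 0.142, 0.024, -0.173]
force: [-0.3, 0.1, -0.7]
finger_gap: 0.001
```

```bash
python3 st.py
```

```text
t 1.525 q [-0.6349 -0.0745  1.5541  0.2914  1.8649  0.7034] 
p [ 0.3576 -0.1343  0.4143] F [-0.3276  0.0704 -0.7479] gap 0.001
x [0.9586 0.268  0.0957] y [ 0.2846 -0.9003 -0.3295] z [-0.0022  0.3431 -0.9393]
```

```bash
cat > kin.py <<'E'
import numpy as np
from scipy.spatial.transform import Rotation as R
from scipy.optimize import least_squares
def fkR(q,s4=1): return R.from_euler('Z',q[0])*R.from_euler('Y',q[1]+q[2])*R.from_euler('Z',s4*q[3])*R.from_euler('Y',q[4])*R.from_euler('Z',q[5])
def fkp(q,p,s4=1):
    a1,h,L1,a3,L2,Lt,d=p
    R1=R.from_euler('Z',q[0]); R2=R1*R.from_euler('Y',q[1]); R3=R1*R.from_euler('Y',q[1]+q[2])
    return R1.apply([a1,d,h])+R2.apply([0,0,L1])+R3.apply([a3,0,L2])+fkR(q,s4).apply([0,0,Lt])
D=[([-1.34860816,.300473664,1.52159739,0,1.32070288,-.0665881],[.15658265,-.52698934,.23071301]),
([-0.6434,-0.1885,1.6187,0.,1.7112,0.6391],[.3175,-.1923,.4153]),
([-0.6349,-0.0745,1.5541,0.2914,1.8649,0.7034],[.3576,-.1343,.4143])]
E
python3 - <<'E'
from kin import *
for s4 in (1,-1): print(fkR(D[2][0],s4).as_matrix()[:,2], fkR(D[2][0],s4).as_matrix()[:,0])
for s4 in (1,-1):
  f=lambda p: np.concatenate([np.concatenate([fkp(q,p,s4)-x for q,x in D]),1e-4*(p-[0,.4,.4,0,.4,.2,.037])])
  s=least_squares(f,[0,.4,.4,0,.4,.2,.037]); print(s4,s.x,np.abs(s.fun[:9]).max())
E
```

```text
[-0.00213005  0.34307598 -0.93930524] [-0.28459508  0.90025681  0.32945913]
[-0.32828332 -0.09967809 -0.93930524] [-0.18200422  0.98245724 -0.04064762]
1 [2.73114447e-05 2.21457010e-01 4.24628854e-01 4.14624283e-02
 4.47485261e-01 2.44926750e-01 3.66147487e-02] 1.0755941037582373e-05
-1 [-0.06732457 -0.63522267 -1.23027945 -2.02605409  0.49149175 -0.20376829
  0.04038703] 0.02259394908593826
```

```bash
cat >> kin.py <<'E'
P=[2.73e-05,.221457,.424629,.041462,.447485,.244927,.036615]
lo=np.array([-3.03,-.79,.23,-1.04,0,-2.55]);hi=np.array([3.03,2.21,2.52,4.18,3.07,2.55])
def rot(pitch,roll,yaw=0):
    # z forward pitched down; roll 0: tool y = left(+y world)
    z=np.array([np.cos(pitch)*np.cos(yaw),np.cos(pitch)*np.sin(yaw),-np.sin(pitch)])
    y=np.array([-np.sin(yaw),np.cos(yaw),0]); x=np.cross(y,z)
    return R.from_matrix(np.array([x,y,z]).T)*R.from_euler('Z',roll)
F2T=R.from_matrix(np.array([[0,1,0],[-1,0,0],[0,0,1]]).T) # tool x=fk y, tool y=-fk x
F2T=R.from_matrix(np.array([[0,-1,0],[1,0,0],[0,0,1]],float))
def fk(q): return fkp(q,P), fkR(q)*F2T
def ik(pos,Rt,q0):
    f=lambda q: np.concatenate([(fkp(q,P)-pos)*5,(Rt.inv()*(fkR(q)*F2T)).as_rotvec()])
    s=least_squares(f,np.clip(q0,lo+1e-3,hi-1e-3),bounds=(lo,hi)); return s.x,np.abs(s.fun).max()
E
python3 - <<'E'
from kin import *
np.set_printoptions(precision=3,suppress=True)
q=D[2][0]; print(fk(q)[1].as_matrix())
for pos in ([.60,.08,.21],[.54,.02,.08]):
  for pitch in (0,.3,.5):
    for roll in (0,np.pi/2,-np.pi/2,np.pi):
      best=min((ik(pos,rot(pitch,roll),g) for g in ([0,.3,1.8,3.1,.8,0],[0,.8,1.8,3.1,1.,1.5],[0,.8,1.8,3.1,1.,-1.5],[0,.5,1.5,.1,.1,0])),key=lambda t:t[1])
      print(pos,pitch,round(roll,2),best[0],round(best[1],4))
E
```

```text
[[ 0.959  0.285 -0.002]
 [ 0.268 -0.9    0.343]
 [ 0.096 -0.329 -0.939]]
[0.6, 0.08, 0.21] 0 0 [0.121 0.396 2.196 3.283 1.026 1.497] 0.0
[0.6, 0.08, 0.21] 0 1.57 [0.271 0.299 2.126 3.811 0.796 2.55 ] 0.1811
[0.6, 0.08, 0.21] 0 -1.57 [ 0.121  0.396  2.196  3.283  1.026 -0.074] 0.0
[0.6, 0.08, 0.21] 0 3.14 [ 0.121  0.396  2.196  3.283  1.026 -1.644] 0.0
[0.6, 0.08, 0.21] 0.3 0 [0.117 0.225 2.157 3.368 0.52  1.408] 0.0
[0.6, 0.08, 0.21] 0.3 1.57 [0.189 0.2   2.11  3.82  0.44  2.55 ] 0.094
[0.6, 0.08, 0.21] 0.3 -1.57 [ 0.117  0.225  2.157  3.368  0.52  -0.163] 0.0
[0.6, 0.08, 0.21] 0.3 3.14 [ 0.117  0.225  2.157  3.368  0.52  -1.734] 0.0
[0.6, 0.08, 0.21] 0.5 0 [0.112 0.163 2.086 3.654 0.201 1.121] 0.0
[0.6, 0.08, 0.21] 0.5 1.57 [0.121 0.162 2.078 3.8   0.196 2.55 ] 0.0134
[0.6, 0.08, 0.21] 0.5 -1.57 [ 0.112  0.163  2.086  3.654  0.201 -0.45 ] 0.0
[0.6, 0.08, 0.21] 0.5 3.14 [ 0.112  0.163  2.086  3.654  0.201 -2.021] 0.0
[0.54, 0.02, 0.08] 0 0 [-0.056  0.759  2.287  3.085  1.476  1.576] 0.0
[0.54, 0.02, 0.08] 0 1.57 [-0.29   0.474  2.281  2.486  0.99  -2.55 ] 0.3129
[0.54, 0.02, 0.08] 0 -1.57 [-0.056  0.759  2.287  3.085  1.476  0.005] 0.0
[0.54, 0.02, 0.08] 0 3.14 [-0.056  0.759  2.287  3.085  1.476 -1.565] 0.0
[0.54, 0.02, 0.08] 0.3 0 [-0.054  0.513  2.321  3.078  0.964  1.591] 0.0
[0.54, 0.02, 0.08] 0.3 1.57 [-0.228  0.354  2.269  2.438  0.647 -2.55 ] 0.2051
[0.54, 0.02, 0.08] 0.3 -1.57 [-0.054  0.513  2.321  3.078  0.964  0.02 ] 0.0
[0.54, 0.02, 0.08] 0.3 3.14 [-0.054  0.513  2.321  3.078  0.964 -1.551] 0.0
[0.54, 0.02, 0.08] 0.5 0 [-0.051  0.382  2.291  3.062  0.603  1.612] 0.0
[0.54, 0.02, 0.08] 0.5 1.57 [-0.164  0.309  2.243  2.451  0.43  -2.55 ] 0.1332
[0.54, 0.02, 0.08] 0.5 -1.57 [-0.051  0.382  2.291  3.062  0.603  0.041] 0.0
[0.54, 0.02, 0.08] 0.5 3.14 [-0.051  0.382  2.291  3.062  0.603 -1.53 ] 0.0
```

```bash
cat > plan.py <<'E'
from kin import *
from workcell import arm
np.set_printoptions(precision=3,suppress=True)
import sys
def jplan(pos,Rt,g,n,a=0,b=8,mid=None):
    q0=np.array(arm.observe()["joint_positions"]); q1,e=ik(pos,Rt,g); print("goal",q1,e)
    pts=[q0+(q1-q0)*k/n for k in range(n+1)] if mid is None else None
    T=[fk(q) for q in pts]; rows=[]
    for (p0,r0),(p1,r1) in zip(T,T[1:]):
        rows.append([[round(float(v),3) for v in p1-p0],[round(float(v),1) for v in np.degrees((r1*r0.inv()).as_rotvec())]])
    for k in range(a,min(b,n)): print(rows[k], T[k+1][0], T[k+1][1].as_matrix()[:,2])
E
python3 - <<'E'
from plan import *
jplan(np.array([.50,.10,.33]),rot(.35,np.pi),[.1,0,1.9,3.3,.5,-1.7],28,0,28)
E
```

```text
goal [ 0.208 -0.252  2.259  4.18   0.207 -2.533] 0.025580877752930203
[[0.027, 0.034, 0.001], [5.0, -8.9, 7.3]] [ 0.385 -0.101  0.416] [ 0.092  0.429 -0.898]
[[0.025, 0.034, 0.006], [4.7, -9.2, 6.4]] [ 0.41  -0.067  0.422] [ 0.179  0.516 -0.838]
[[0.022, 0.033, 0.011], [4.5, -9.4, 5.4]] [ 0.432 -0.034  0.433] [ 0.258  0.599 -0.758]
[[0.02, 0.031, 0.015], [4.3, -9.4, 4.3]] [ 0.451 -0.003  0.447] [ 0.327  0.674 -0.662]
[[0.017, 0.028, 0.018], [4.1, -9.4, 3.1]] [0.468 0.026 0.466] [ 0.388  0.738 -0.552]
[[0.014, 0.025, 0.021], [4.0, -9.2, 1.9]] [0.483 0.051 0.486] [ 0.442  0.786 -0.432]
[[0.012, 0.021, 0.022], [3.9, -8.8, 0.8]] [0.495 0.071 0.509] [ 0.488  0.818 -0.305]
[[0.01, 0.016, 0.023], [3.9, -8.3, -0.4]] [0.505 0.087 0.532] [ 0.528  0.831 -0.175]
[[0.008, 0.011, 0.023], [3.8, -7.7, -1.5]] [0.513 0.098 0.555] [ 0.564  0.825 -0.047]
[[0.007, 0.006, 0.021], [3.7, -6.9, -2.4]] [0.52  0.105 0.576] [0.597 0.799 0.075]
[[0.006, 0.002, 0.019], [3.6, -5.9, -3.3]] [0.526 0.107 0.595] [0.628 0.755 0.188]
[[0.005, -0.002, 0.016], [3.5, -4.9, -4.1]] [0.532 0.104 0.611] [0.659 0.695 0.288]
[[0
[... 658 characters left out ...]
.015 0.384]
[[-0.0, -0.004, -0.026], [1.5, 4.4, -2.9]] [0.56  0.026 0.54 ] [ 0.95  -0.041  0.311]
[[-0.002, -0.0, -0.029], [1.3, 5.0, -2.1]] [0.558 0.025 0.51 ] [ 0.971 -0.082  0.226]
[[-0.004, 0.003, -0.031], [1.1, 5.3, -1.2]] [0.554 0.029 0.48 ] [ 0.985 -0.106  0.134]
[[-0.006, 0.007, -0.032], [1.1, 5.5, -0.3]] [0.548 0.036 0.448] [ 0.993 -0.113  0.037]
[[-0.008, 0.011, -0.032], [1.0, 5.5, 0.6]] [0.539 0.047 0.416] [ 0.993 -0.103 -0.06 ]
[[-0.011, 0.014, -0.031], [1.1, 5.3, 1.4]] [0.528 0.061 0.384] [ 0.985 -0.076 -0.154]
[[-0.013, 0.018, -0.029], [1.2, 5.0, 2.2]] [0.516 0.079 0.355] [ 0.97  -0.035 -0.241]
[[-0.015, 0.02, -0.027], [1.3, 4.6, 2.8]] [0.501 0.099 0.328] [ 0.948  0.019 -0.319]
```

```bash
python3 - <<'E'
from plan import *
jplan(np.array([.46,.12,.27]),rot(0,np.pi),[.1,0,1.9,3.3,.9,-1.7],26,0,26)
for p in ([.46,.1,.22],[.6,.09,.22],[.6,.0,.2],[.54,.0,.07]): print(ik(np.array(p),rot(.35,np.pi),[.1,0,1.9,3.3,.9,-1.7]))
E
```

```text
goal [ 0.36  -0.006  2.476  3.589  0.949 -1.844] 2.4619195571062846e-13
[[0.021, 0.038, -0.006], [6.0, -6.2, 7.2]] [ 0.379 -0.097  0.408] [ 0.048  0.442 -0.896]
[[0.018, 0.038, -0.003], [5.9, -6.4, 6.4]] [ 0.397 -0.059  0.405] [ 0.09   0.54  -0.837]
[[0.015, 0.037, 0.001], [5.9, -6.6, 5.5]] [ 0.412 -0.021  0.406] [ 0.126  0.633 -0.764]
[[0.013, 0.036, 0.004], [5.8, -6.7, 4.6]] [0.425 0.015 0.41 ] [ 0.156  0.718 -0.679]
[[0.01, 0.034, 0.007], [5.8, -6.7, 3.6]] [0.435 0.049 0.417] [ 0.181  0.792 -0.583]
[[0.009, 0.031, 0.009], [5.7, -6.5, 2.6]] [0.444 0.08  0.426] [ 0.204  0.854 -0.478]
[[0.007, 0.028, 0.011], [5.7, -6.3, 1.6]] [0.451 0.108 0.437] [ 0.226  0.902 -0.367]
[[0.006, 0.024, 0.012], [5.5, -6.0, 0.7]] [0.457 0.133 0.448] [ 0.248  0.935 -0.253]
[[0.005, 0.021, 0.012], [5.4, -5.6, -0.3]] [0.462 0.153 0.46 ] [ 0.272  0.952 -0.139]
[[0.005, 0.017, 0.011], [5.2, -5.1, -1.2]] [0.467 0.17  0.471] [ 0.3    0.954 -0.027]
[[0.005, 0.013, 0.01], [4.9, -4.6, -2.1]] [0.471 0.183 0.482] [0.333 0.94  0.079]
[[0.005, 0.009, 0.008], [4.6, -3.9, -2.9]] [0.476 0.192 0.49 ] [0.37  0.912 0.177]
[
[... 848 characters left out ...]
, -0.009, -0.028], [-1.1, 4.1, -4.5]] [0.496 0.147 0.365] [0.948 0.177 0.265]
[[-0.009, -0.009, -0.03], [-1.5, 4.6, -4.1]] [0.487 0.138 0.335] [0.976 0.113 0.184]
[[-0.012, -0.009, -0.032], [-1.8, 5.0, -3.7]] [0.475 0.129 0.303] [0.994 0.054 0.095]
[[-0.015, -0.009, -0.033], [-2.0, 5.4, -3.2]] [0.46 0.12 0.27] [ 1. -0. -0.]
(array([ 0.264, -0.109,  2.444,  3.714,  0.469, -2.   ]), np.float64(9.389281019345219e-11))
(array([ 0.142,  0.187,  2.131,  3.478,  0.415, -1.831]), np.float64(4.2410519540680974e-14))
(array([-0.099,  0.212,  2.168,  2.933,  0.467, -1.418]), np.float64(1.1213252548714081e-14))
(array([-0.118,  0.51 ,  2.314,  3.   ,  0.906, -1.524]), np.float64(1.4432899320127035e-14))
```

Emit:
{"fn": "carry_out", "kwargs": {"series": [[[0.021,0.038,-0.006],[6.0,-6.2,7.2]],[[0.018,0.038,-0.003],[5.9,-6.4,6.4]],[[0.015,0.037,0.001],[5.9,-6.6,5.5]],[[0.013,0.036,0.004],[5.8,-6.7,4.6]],[[0.01,0.034,0.007],[5.8,-6.7,3.6]],[[0.009,0.031,0.009],[5.7,-6.5,2.6]],[[0.007,0.028,0.011],[5.7,-6.3,1.6]],[[0.006,0.024,0.012],[5.5,-6.0,0.7]]]}}

```text
time_s: 2.52
eef_pos: [0.4561, 0.132, 0.4503]
eef_rot: [0.664, 0.434, 0.457, -0.403]
force: [-0.3, -0.2, 0.3]
finger_gap: -0.004
```

```bash
python3 st.py; python3 - <<'E'
from plan import *
jplan(np.array([.46,.12,.27]),rot(0,np.pi),[.1,0,1.9,3.3,.9,-1.7],18,0,18)
E
```

```text
t 2.525 q [-0.33   -0.0626  1.8387  1.3034  1.5766 -0.0693] 
p [0.4561 0.132  0.4503] F [-0.3393 -0.1776  0.2664] gap -0.004
x [0.2067 0.2074 0.9562] y [ 0.9443 -0.2982 -0.1394] z [ 0.2562  0.9317 -0.2575]
goal [ 0.36  -0.006  2.476  3.589  0.949 -1.844] 2.4619195571062846e-13
[[0.005, 0.021, 0.012], [5.4, -5.6, -0.2]] [0.461 0.153 0.462] [ 0.279  0.95  -0.143]
[[0.005, 0.017, 0.011], [5.2, -5.2, -1.1]] [0.466 0.17  0.473] [ 0.306  0.952 -0.031]
[[0.005, 0.013, 0.01], [4.9, -4.6, -2.0]] [0.47  0.183 0.484] [0.337 0.938 0.076]
[[0.005, 0.009, 0.008], [4.6, -3.9, -2.8]] [0.475 0.192 0.492] [0.374 0.911 0.174]
[[0.005, 0.006, 0.006], [4.2, -3.2, -3.5]] [0.48  0.198 0.498] [0.416 0.871 0.262]
[[0.005, 0.003, 0.003], [3.7, -2.5, -4.1]] [0.485 0.2   0.501] [0.464 0.82  0.336]
[[0.005, -0.0, -0.0], [3.3, -1.7, -4.6]] [0.49  0.2   0.501] [0.517 0.76  0.395]
[[0.005, -0.002, -0.004], [2.7, -0.9, -5.0]] [0.495 0.198 0.497] [0.573 0.692 0.438]
[[0.004, -0.004, -0.008], [2.2, -0.1, -5.2]] [0.499 0.194 0.489] [0.633 0.62  0.464]
[[0.004, -0.006, -0.012], [1.6, 0.7, -5.4]] [0.503 0.188 0.478] [0.693 0.544 0.472]
[[0.003, -0.007, -0.016], [1.0, 1.5, -5.4]] [0.505 0.181 0.462] [0.753 0.468 0.462]
[[0.001, -0.008, -0.019], [0.4, 2.2, -5.3]] [0.506 0.173 0.443] [0.811 0.391 0.436]
[[-0.001, -0.008, -0.023], [-0.1, 2.9, -5.2]] [0.505 0.165 0.42 ] [0.863 0.317 0.393]
[[-0.003, -0.009, -0.026], [-0.6, 3.5, -4.9]] [0.502 0.156 0.394] [0.91  0.245 0.336]
[[-0.006, -0.009, -0.029], [-1.1, 4.1, -4.5]] [0.496 0.147 0.366] [0.948 0.177 0.265]
[[-0.009, -0.009, -0.031], [-1.5, 4.6, -4.1]] [0.487 0.138 0.335] [0.976 0.113 0.185]
[[-0.012, -0.009, -0.032], [-1.8, 5.0, -3.7]] [0.475 0.129 0.303] [0.994 0.054 0.095]
[[-0.015, -0.009, -0.033], [-2.1, 5.4, -3.2]] [0.46 0.12 0.27] [ 1. -0. -0.]
```

The arm is following the model, so I'll continue.

Emit:
{"fn": "carry_out", "kwargs": {"series": [[[0.005,0.021,0.012],[5.4,-5.6,-0.2]],[[0.005,0.017,0.011],[5.2,-5.2,-1.1]],[[0.005,0.013,0.01],[4.9,-4.6,-2.0]],[[0.005,0.009,0.008],[4.6,-3.9,-2.8]],[[0.005,0.006,0.006],[4.2,-3.2,-3.5]],[[0.005,0.003,0.003],[3.7,-2.5,-4.1]],[[0.005,0,0],[3.3,-1.7,-4.6]],[[0.005,-0.002,-0.004],[2.7,-0.9,-5.0]]]}}

```text
time_s: 3.52
eef_pos: [0.4959, 0.1988, 0.4961]
eef_rot: [0.47, 0.244, 0.78, -0.332]
force: [-0.6, -0.1, 0.4]
finger_gap: -0.003
```

Emit:
{"fn": "carry_out", "kwargs": {"series": [[[0.004,-0.004,-0.008],[2.2,-0.1,-5.2]],[[0.004,-0.006,-0.012],[1.6,0.7,-5.4]],[[0.003,-0.007,-0.016],[1.0,1.5,-5.4]],[[0.001,-0.008,-0.019],[0.4,2.2,-5.3]],[[-0.001,-0.008,-0.023],[-0.1,2.9,-5.2]],[[-0.003,-0.009,-0.026],[-0.6,3.5,-4.9]],[[-0.006,-0.009,-0.029],[-1.1,4.1,-4.5]],[[0,0,0],[0,0,0]]]}}

```text
time_s: 4.53
eef_pos: [0.4975, 0.1485, 0.3631]
eef_rot: [0.605, 0.037, 0.789, -0.105]
force: [1.0, 0.6, 0.3]
finger_gap: -0.004
```

```bash
python3 st.py; python3 - <<'E'
from plan import *
jplan(np.array([.46,.12,.24]),rot(.35,np.pi,-.025),[.26,-.11,2.44,3.7,.5,-2],8,0,18)
E
```

```text
t 4.525 q [ 0.2421 -0.0051  2.3684  3.1962  1.0623 -1.5387] 
p [0.4975 0.1485 0.3631] F [0.9789 0.6268 0.2714] gap -0.004
x [-0.2464 -0.1212  0.9616] y [ 0.2097 -0.9753 -0.0692] z [0.9462 0.1846 0.2657]
goal [ 0.36  -0.137  2.402  4.019  0.477 -2.251] 3.5342128355819725e-10
[[0.002, -0.013, -0.013], [-1.4, 3.7, -4.2]] [0.499 0.136 0.351] [0.972 0.12  0.2  ]
[[-0.0, -0.011, -0.014], [-1.3, 4.1, -3.5]] [0.499 0.125 0.337] [0.99  0.064 0.128]
[[-0.002, -0.008, -0.015], [-1.0, 4.4, -2.7]] [0.497 0.117 0.321] [0.999 0.018 0.052]
[[-0.004, -0.006, -0.016], [-0.8, 4.6, -2.0]] [0.493 0.111 0.305] [ 0.999 -0.017 -0.028]
[[-0.006, -0.003, -0.017], [-0.5, 4.7, -1.2]] [0.487 0.109 0.288] [ 0.993 -0.039 -0.11 ]
[[-0.008, 0.001, -0.017], [-0.2, 4.7, -0.5]] [0.479 0.109 0.271] [ 0.98  -0.047 -0.191]
[[-0.009, 0.004, -0.016], [0.1, 4.6, 0.3]] [0.47  0.113 0.255] [ 0.962 -0.042 -0.269]
[[-0.01, 0.007, -0.015], [0.5, 4.4, 1.0]] [0.46 0.12 0.24] [ 0.939 -0.023 -0.343]
```

```bash
cat > cart.py <<'E'
from kin import *
from workcell import arm
from scipy.spatial.transform import Slerp
np.set_printoptions(precision=3,suppress=True)
def cart(pos,Rt,n):
    s=arm.observe(); r0=R.from_quat(s["eef_rot"]); w=np.degrees((Rt*r0.inv()).as_rotvec())/n; d=(np.array(pos)-s["eef_pos"])/n
    print("row",np.round(d,4).tolist(),np.round(w,2).tolist(),"x",n)
    q=s["joint_positions"]
    for k in range(1,n+1):
        q,e=ik(s["eef_pos"]+d*k,R.from_rotvec(np.radians(w*k))*r0,q)
        if k%max(1,n//3)==0 or k==n: print(q,round(e,4))
E
python3 - <<'E'
from cart import *
cart([.50,.10,.225],rot(.35,np.pi,-.025),8)
E
```

```text
row [0.0003, -0.0061, -0.0173] [-0.89, 4.38, -1.49] x 8
[ 0.245 -0.033  2.386  3.273  0.9   -1.598] 0.0
[ 0.248 -0.048  2.388  3.376  0.741 -1.685] 0.0
[ 0.249 -0.045  2.375  3.522  0.592 -1.818] 0.0
[ 0.247 -0.023  2.349  3.739  0.465 -2.022] 0.0
```

Emit:
{"fn": "carry_out", "kwargs": {"series": [[[0,-0.006,-0.017],[-0.9,4.4,-1.5]],[[0,-0.006,-0.017],[-0.9,4.4,-1.5]],[[0,-0.006,-0.017],[-0.9,4.4,-1.5]],[[0,-0.006,-0.017],[-0.9,4.4,-1.5]],[[0,-0.006,-0.017],[-0.9,4.4,-1.5]],[[0,-0.006,-0.017],[-0.9,4.4,-1.5]],[[0,-0.006,-0.017],[-0.9,4.4,-1.5]],[[0.002,-0.006,-0.019],[-0.9,4.4,-1.5]]]}}

```text
time_s: 5.52
eef_pos: [0.5011, 0.0996, 0.2268]
eef_rot: [0.819, -0.011, 0.573, 0.009]
force: [0.3, -0.3, 0.2]
finger_gap: 0.003
```

Emit:
{"fn": "carry_out", "kwargs": {"series": [[[0,0,0],[0,0,0]]]}}

```text
time_s: 5.65
eef_pos: [0.5011, 0.0996, 0.2267]
eef_rot: [0.819, -0.012, 0.574, 0.009]
force: [0.2, -0.9, -0.1]
finger_gap: -0.0
```

```bash
python3 st.py; python3 - <<'E'
from workcell import eyes
import cv2, numpy as np
for n in ["side","wrist","top"]:
    c=eyes.capture(n); cv2.imwrite(f"pics/{n}1.png",c["pixels"][:,:,::-1]); 
    if n=="wrist": print(c["fx"],c["cx"],c["cy"],np.round(c["pose"],4).tolist())
a=cv2.imread("pics/side1.png")[140:340,220:460]; cv2.imwrite("pics/side1z.png",cv2.resize(a,None,fx=3,fy=3,interpolation=cv2.INTER_CUBIC))
E
```

```text
t 5.65 q [ 0.2485 -0.0248  2.3459  3.7556  0.4652 -2.0373] 
p [0.5011 0.0996 0.2267] F [ 0.2122 -0.9325 -0.0993] gap -0.0
x [ 0.3411 -0.0087  0.94  ] y [-0.0295 -0.9996  0.0015] z [ 0.9396 -0.0283 -0.3412]
410.1049790725092 317.60036728544753 241.3650152046415 [[-0.0297, -0.614, 0.7887, 0.3941], [-0.9996, 0.0178, -0.0238, 0.104], [0.0006, -0.7891, -0.6143, 0.3495], [0.0, 0.0, 0.0, 1.0]]
```

View pics/side1z.png

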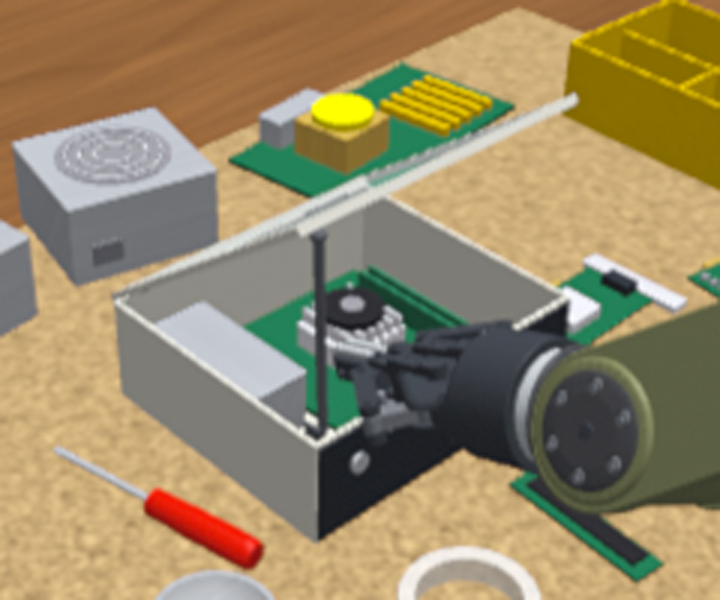

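View pics/wrist1.png

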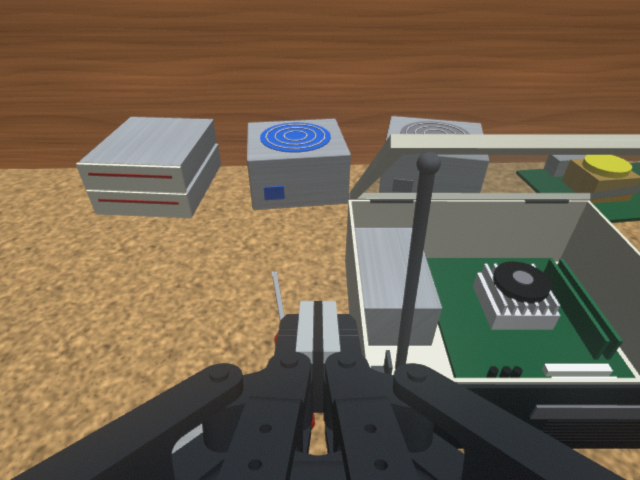

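```bash
python3 - <<'E'
import numpy as np
T=np.array([[-0.0297,-0.614,0.7887,0.3941],[-0.9996,0.0178,-0.0238,0.104],[0.0006,-0.7891,-0.6143,0.3495],[0,0,0,1]]);f,cx,cy=410.1,317.6,241.4
def at(u,v,x):
    d=T[:3,:3]@np.array([(u-cx)/f,(v-cy)/f,1]); k=(x-T[0,3])/d[0]; return T[:3,3]+k*d, k
for n,u,v,x in [("ball",428,162,.579),("lipL bottom",395,148,.573),("rod",412,290,.579),("rod low",404,355,.579),("fingertip",318,303,.505),("fingL",276,330,.49),("fingR",361,330,.49)]: print(n,*at(u,v,x))
E
```

```text
ball [0.579      0.04309005 0.25467215] 0.20553989973777137
lipL bottom [0.573      0.06203144 0.26528298] 0.19383862426180928
rod [0.579      0.03834594 0.16497116] 0.2607531748686966
rod low [0.579      0.03471388 0.09805192] 0.3019459012742395
fingertip [0.505      0.10048064 0.23280627] 0.1592375505489816
fingL [0.49       0.11585087 0.23529765] 0.14551001163640845
fingR [0.49       0.08553108 0.23423918] 0.14688192992072757
```

Emit:
{"fn": "carry_out", "kwargs": {"series": [[[0.02,0,-0.001],[0,0,0]],[[0.02,0,-0.002],[0,0,0]],[[0.02,0,-0.002],[0,0,0]],[[0.02,0,-0.002],[0,0,0]],[[0.012,0,-0.001],[0,0,0]],[[0.01,0,0],[0,0,0]],[[0,-0.01,0],[0,0,0]],[[0,0,0],[0,0,0]]]}}

```text
time_s: 6.8
eef_pos: [0.6022, 0.0894, 0.2175]
eef_rot: [0.82, -0.012, 0.573, 0.009]
force: [0.1, 0.2, 0.3]
finger_gap: 0.002
```

```bash
python3 st.py; python3 - <<'E'
from workcell import eyes
import cv2, numpy as np
for n in ["side","wrist"]:
    c=eyes.capture(n); cv2.imwrite(f"pics/{n}2.png",c["pixels"][:,:,::-1]); 
    if n=="wrist": print(np.round(c["pose"],4).tolist())
a=cv2.imread("pics/side2.png")[160:310,230:430]; cv2.imwrite("pics/side2z.png",cv2.resize(a,None,fx=4,fy=4,interpolation=cv2.INTER_CUBIC))
E
```

```text
t 6.8 q [ 0.1584  0.199   2.123   3.5794  0.4305 -1.908 ] 
p [0.6022 0.0894 0.2175] F [0.1454 0.2128 0.3495] gap 0.002
x [ 0.3439 -0.0098  0.939 ] y [-0.0308 -0.9995  0.0009] z [ 0.9385 -0.0292 -0.344 ]
[[-0.0309, -0.6169, 0.7865, 0.4959], [-0.9995, 0.0188, -0.0245, 0.094], [0.0003, -0.7869, -0.6171, 0.3407], [0.0, 0.0, 0.0, 1.0]]
```

View pics/side2z.png

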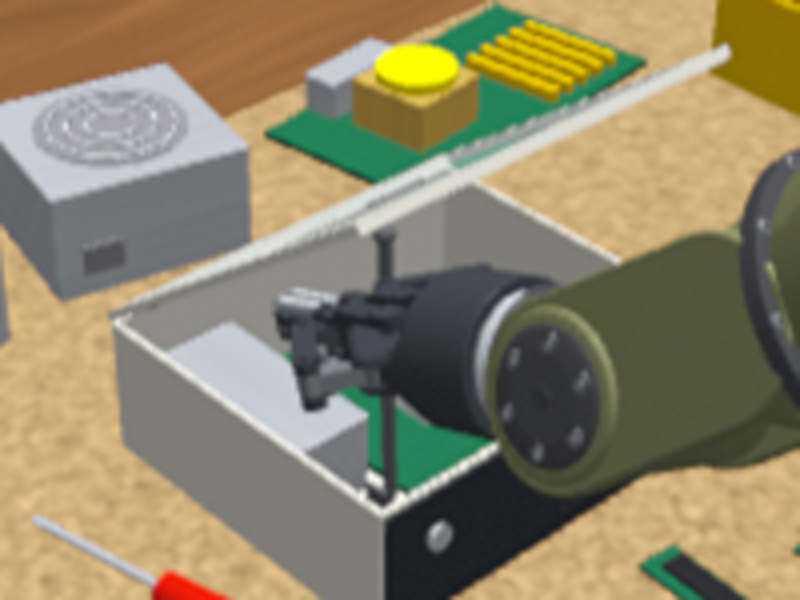

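View pics/wrist2.png

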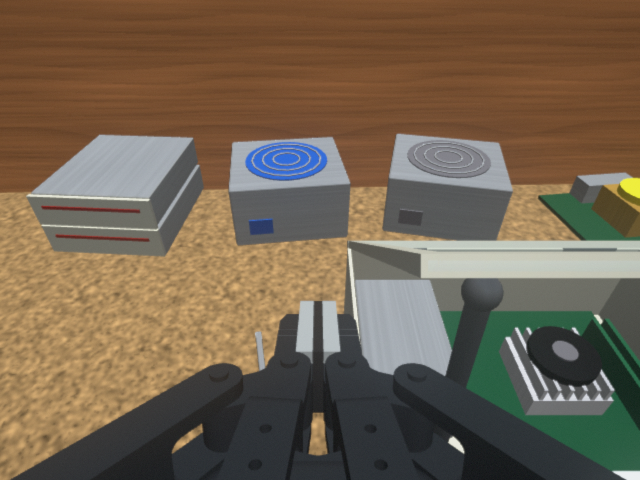

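Emit:
{"fn": "carry_out", "kwargs": {"series": [[[0,-0.009,0],[0,0,0]],[[0,-0.008,0],[0,0,0]],[[0,0,0.003],[0,0,0]],[[0,0,0.002],[0,0,0]],[[0,0,0],[0,0,0]]]}}

```text
time_s: 7.52
eef_pos: [0.6022, 0.0732, 0.2227]
eef_rot: [0.82, -0.012, 0.573, 0.009]
force: [0.3, 0.7, -0.1]
finger_gap: -0.002
```

Emit:
{"fn": "carry_out", "kwargs": {"series": [[[0,0,0.001],[0,0,0]],[[0,0,0],[0,0,0]]]}}

```text
time_s: 7.78
eef_pos: [0.6022, 0.0729, 0.2234]
eef_rot: [0.82, -0.012, 0.573, 0.009]
force: [0.2, -0.1, 0.7]
finger_gap: -0.001
```

Emit:
{"fn": "carry_out", "kwargs": {"series": [[[0,0,0.001],[0,0,0]],[[0,0,0],[0,0,0]]]}}

```text
time_s: 8.02
eef_pos: [0.6022, 0.0728, 0.2244]
eef_rot: [0.82, -0.012, 0.573, 0.009]
force: [-0.1, -0.0, -0.5]
finger_gap: 0.003
```

```bash
python3 st.py; python3 - <<'E'
from workcell import eyes
import cv2, numpy as np
for n in ["side","wrist"]:
    c=eyes.capture(n); cv2.imwrite(f"pics/{n}3.png",c["pixels"][:,:,::-1]); 
a=cv2.imread("pics/side3.png")[160:310,230:430]; cv2.imwrite("pics/side3z.png",cv2.resize(a,None,fx=4,fy=4,interpolation=cv2.INTER_CUBIC))
E
```

```text
t 8.025 q [ 0.1148  0.1761  2.1287  3.4968  0.402  -1.8503] 
p [0.6022 0.0728 0.2244] F [-0.0639 -0.0426 -0.4524] gap 0.003
x [ 0.344  -0.0096  0.9389] y [-0.0303 -0.9995  0.0008] z [ 0.9385 -0.0287 -0.3441]
```

View pics/wrist3.png

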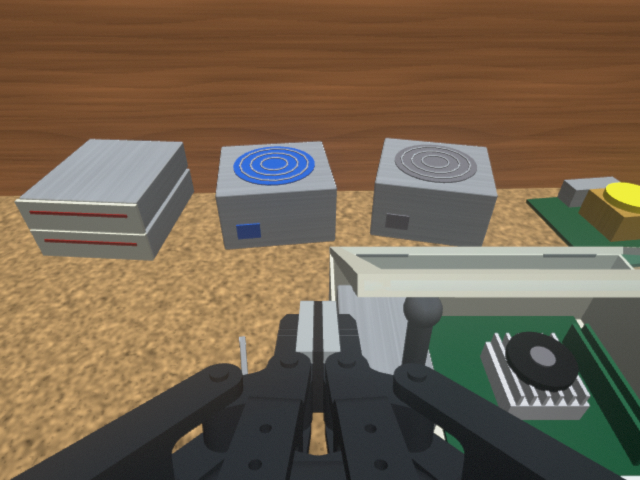

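Emit:
{"fn": "carry_out", "kwargs": {"series": [[[0,-0.004,0],[0,0,0]],[[0,-0.003,0],[0,0,0]],[[0,0,0.001],[0,0,0]],[[0,0,0],[0,0,0]]]}}

```text
time_s: 8.62
eef_pos: [0.6022, 0.0657, 0.2255]
eef_rot: [0.82, -0.012, 0.573, 0.009]
force: [-0.1, 0.2, 0.1]
finger_gap: -0.002
```

Emit:
{"fn": "carry_out", "kwargs": {"series": [[[0,0,0.001],[0,0,0]],[[0,0,0],[0,0,0]]]}}

```text
time_s: 8.88
eef_pos: [0.6022, 0.0658, 0.2265]
eef_rot: [0.82, -0.012, 0.573, 0.009]
force: [1.0, -0.0, 0.7]
finger_gap: -0.001
```

```bash
python3 st.py; python3 - <<'E'
from workcell import eyes
import cv2, numpy as np
c=eyes.capture("wrist")["pixels"][:,:,::-1]; cv2.imwrite("pics/wrist4.png",cv2.resize(c[230:400,240:480],None,fx=3.2,fy=3.2,interpolation=cv2.INTER_CUBIC))
c=eyes.capture("side")["pixels"][:,:,::-1]; cv2.imwrite("pics/side4.png",cv2.resize(c[180:280,260:380],None,fx=6,fy=6,interpolation=cv2.INTER_CUBIC))
E
```

```text
t 8.875 q [ 0.0965  0.1689  2.1311  3.4576  0.3929 -1.821 ] 
p [0.6022 0.0658 0.2265] F [ 1.0358 -0.0493  0.6514] gap -0.001
x [ 0.344  -0.0096  0.9389] y [-0.0302 -0.9995  0.0008] z [ 0.9385 -0.0287 -0.3441]
```

View pics/wrist4.png

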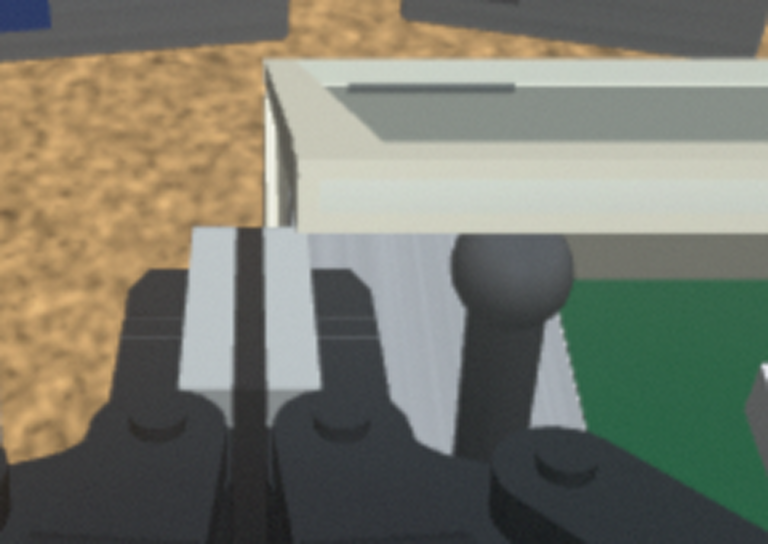

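View pics/side4.png

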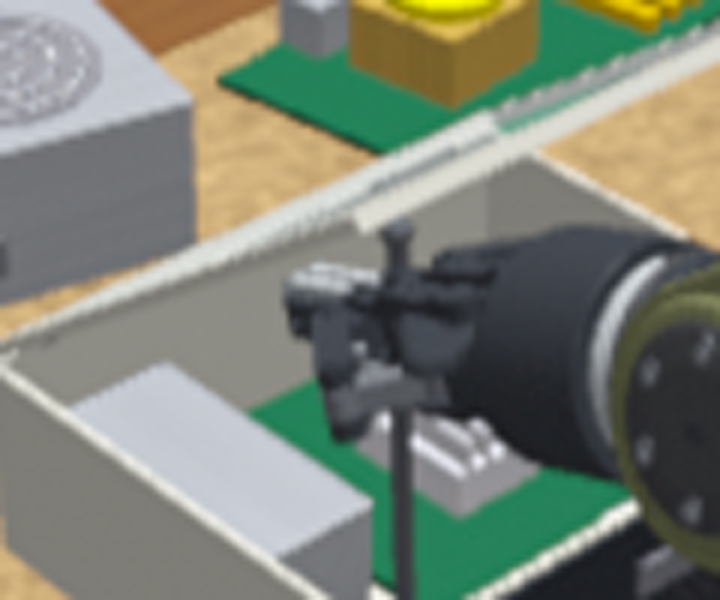

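Emit:
{"fn": "carry_out", "kwargs": {"series": [[[0,-0.003,0.001],[0,0,0]],[[0,0,0.001],[0,0,0]],[[0,0,0],[0,0,0]]]}}

```text
time_s: 9.35
eef_pos: [0.6022, 0.0627, 0.2285]
eef_rot: [0.82, -0.012, 0.573, 0.009]
force: [-0.6, -0.0, 0.1]
finger_gap: 0.001
```

Emit:
{"fn": "carry_out", "kwargs": {"series": [[[0,0,0.001],[0,0,0]],[[0,0,0],[0,0,0]]]}}

```text
time_s: 9.6
eef_pos: [0.6022, 0.0628, 0.2294]
eef_rot: [0.82, -0.012, 0.573, 0.009]
force: [0.8, -0.3, -0.4]
finger_gap: -0.003
```

Emit:
{"fn": "carry_out", "kwargs": {"series": [[[0,0,0.001],[0,0,0]],[[0,0,0],[0,0,0]]]}}

```text
time_s: 9.85
eef_pos: [0.6022, 0.0628, 0.2305]
eef_rot: [0.82, -0.012, 0.573, 0.009]
force: [0.0, 0.7, -1.0]
finger_gap: -0.0
```

```bash
python3 st.py; python3 - <<'E'
from workcell import eyes
import cv2, numpy as np
c=eyes.capture("wrist")["pixels"][:,:,::-1]; cv2.imwrite("pics/wrist5.png",cv2.resize(c[230:400,240:480],None,fx=3.2,fy=3.2,interpolation=cv2.INTER_CUBIC))
c=eyes.capture("side")["pixels"][:,:,::-1]; cv2.imwrite("pics/side5.png",cv2.resize(c[180:280,260:380],None,fx=6,fy=6,interpolation=cv2.INTER_CUBIC))
E
```

```text
t 9.85 q [ 0.0886  0.1592  2.1301  3.4465  0.3808 -1.8147] 
p [0.6022 0.0628 0.2305] F [ 0.0241  0.6813 -0.9563] gap -0.0
x [ 0.344  -0.0097  0.9389] y [-0.0302 -0.9995  0.0008] z [ 0.9385 -0.0286 -0.3441]
```

View pics/wrist5.png

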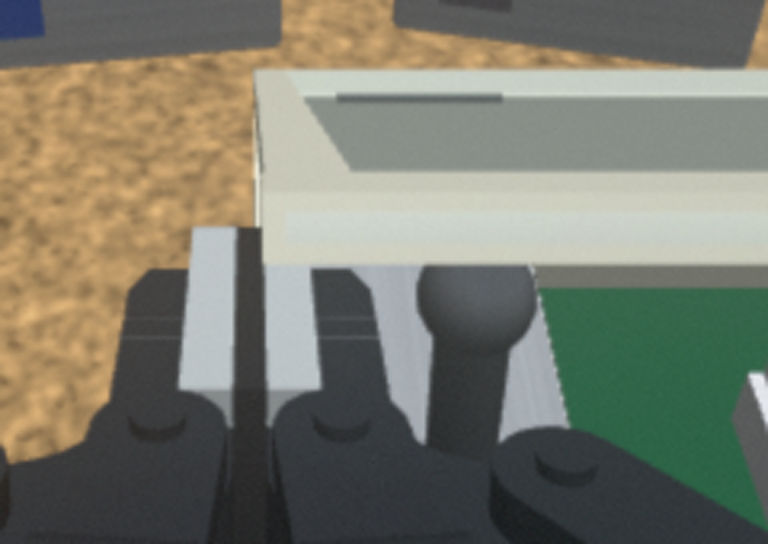

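View pics/side5.png

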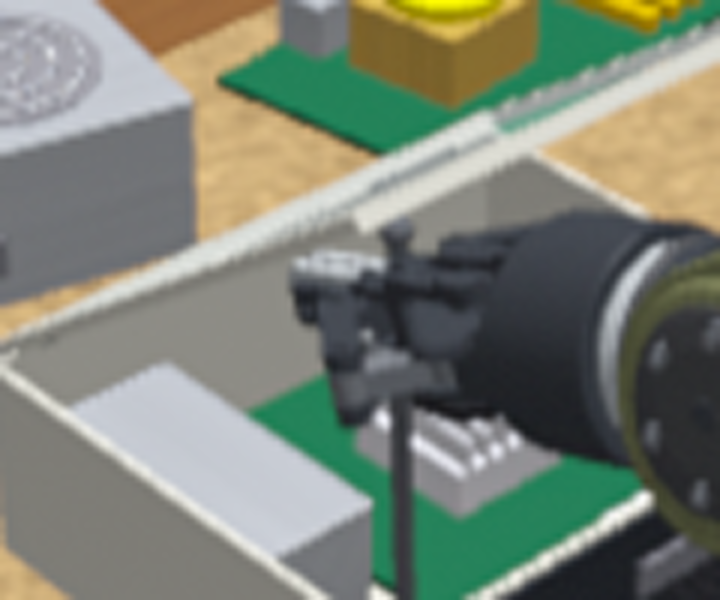

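Emit:
{"fn": "carry_out", "kwargs": {"series": [[[0,-0.003,0],[0,0,0]],[[0,-0.003,0],[0,0,0]],[[0,-0.003,0],[0,0,0]],[[0,-0.003,0],[0,0,0]],[[0,-0.003,0],[0,0,0]]]}}

```text
time_s: 10.58
eef_pos: [0.6022, 0.0476, 0.2304]
eef_rot: [0.82, -0.012, 0.573, 0.009]
force: [0.6, 1.2, 0.6]
finger_gap: -0.003
```

```bash
python3 st.py; python3 - <<'E'
from workcell import eyes
import cv2, numpy as np
c=eyes.capture("wrist")["pixels"][:,:,::-1]; cv2.imwrite("pics/wrist6.png",c)
c=eyes.capture("side")["pixels"][:,:,::-1]; cv2.imwrite("pics/side6.png",cv2.resize(c[180:280,260:380],None,fx=6,fy=6,interpolation=cv2.INTER_CUBIC))
E
```

```text
t 10.575 q [ 0.0481  0.1541  2.1364  3.345   0.3743 -1.7342] 
p [0.6022 0.0476 0.2304] F [0.5778 1.1639 0.5599] gap -0.003
x [ 0.3441 -0.0097  0.9389] y [-0.0303 -0.9995  0.0008] z [ 0.9384 -0.0287 -0.3442]
```

View pics/wrist6.png

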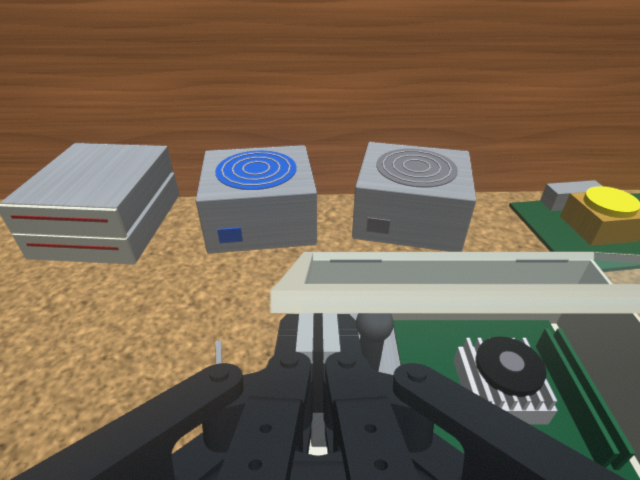

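View pics/side6.png

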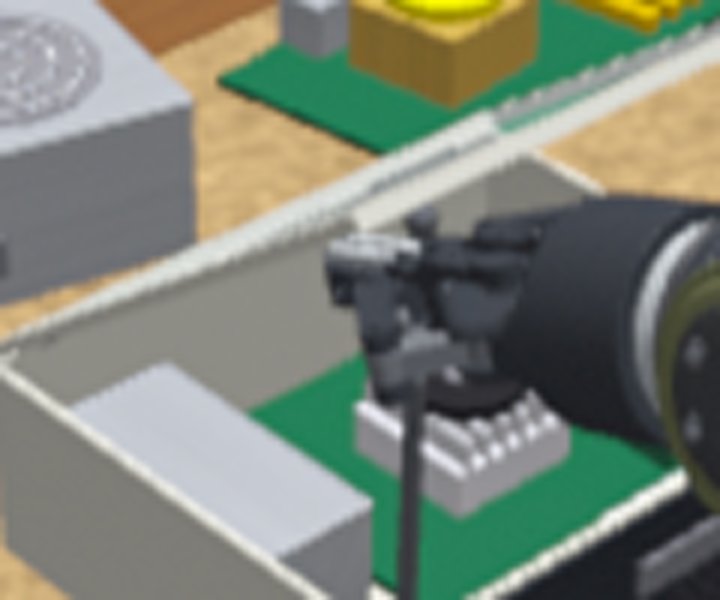

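The ball at (374,322) is right beside the fingers and the stay is starting to tilt (Fy about 1.2 N). I'll keep pushing.

Emit:
{"fn": "carry_out", "kwargs": {"series": [[[0,-0.003,0],[0,0,0]],[[0,-0.003,0],[0,0,0]],[[0,-0.003,0],[0,0,0]],[[0,-0.003,0],[0,0,0]]]}}

```text
time_s: 11.18
eef_pos: [0.6022, 0.0356, 0.2302]
eef_rot: [0.82, -0.012, 0.572, 0.009]
force: [0.1, 0.4, -1.1]
finger_gap: -0.002
```

```bash
python3 st.py; python3 - <<'E'
from workcell import eyes
import cv2, numpy as np
c=eyes.capture("wrist")["pixels"][:,:,::-1]; cv2.imwrite("pics/wrist7.png",c)
E
```

```text
t 11.175 q [ 0.0161  0.151   2.1403  3.2627  0.371  -1.6685] 
p [0.6022 0.0356 0.2302] F [ 0.1214  0.4097 -1.0888] gap -0.002
x [ 0.3443 -0.0097  0.9388] y [-0.0303 -0.9995  0.0008] z [ 0.9384 -0.0287 -0.3445]
```

View pics/wrist7.png

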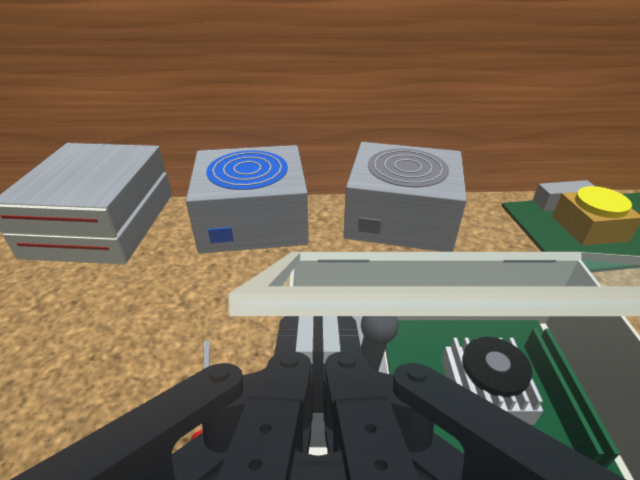

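Emit:
{"fn": "carry_out", "kwargs": {"series": [[[0,-0.003,0],[0,0,0]],[[0,-0.003,0],[0,0,0]],[[0,-0.003,0],[0,0,0]],[[0,-0.003,0],[0,0,0]]]}}

```text
time_s: 11.72
eef_pos: [0.6021, 0.0236, 0.2302]
eef_rot: [0.82, -0.012, 0.572, 0.009]
force: [-0.1, 1.7, -1.0]
finger_gap: 0.002
```

```bash
python3 st.py; python3 - <<'E'
from workcell import eyes
import cv2, numpy as np
c=eyes.capture("wrist")["pixels"][:,:,::-1]; cv2.imwrite("pics/wrist8.png",c)
E
```

```text
t 11.725 q [-0.0161  0.1485  2.1433  3.1792  0.3695 -1.6018] 
p [0.6021 0.0236 0.2302] F [-0.0681  1.7369 -1.0072] gap 0.002
x [ 0.3444 -0.0096  0.9388] y [-0.0302 -0.9995  0.0009] z [ 0.9383 -0.0287 -0.3445]
```

View pics/wrist8.png

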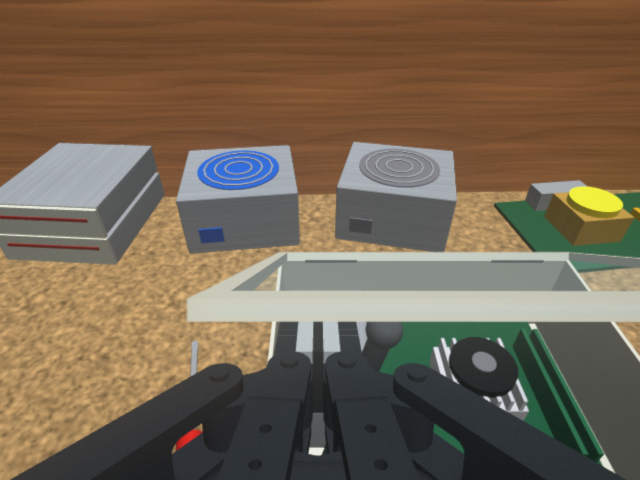

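Emit:
{"fn": "carry_out", "kwargs": {"series": [[[0,-0.004,0],[0,0,0]],[[0,-0.004,0],[0,0,0]],[[0,-0.004,0],[0,0,0]],[[0,0,0],[0,0,0]]]}}

```text
time_s: 12.28
eef_pos: [0.6022, 0.0113, 0.2303]
eef_rot: [0.82, -0.012, 0.572, 0.009]
force: [-0.6, -1.3, -1.1]
finger_gap: 0.0
```

```bash
python3 st.py; python3 - <<'E'
from workcell import eyes
import cv2, numpy as np
c=eyes.capture("wrist")["pixels"][:,:,::-1]; cv2.imwrite("pics/wrist9.png",c)
c=eyes.capture("side")["pixels"][:,:,::-1]; cv2.imwrite("pics/side9.png",cv2.resize(c[160:310,230:430],None,fx=4,fy=4,interpolation=cv2.INTER_CUBIC))
E
```

```text
t 12.275 q [-0.0487  0.1469  2.1452  3.0963  0.37   -1.5354] 
p [0.6022 0.0113 0.2303] F [-0.5683 -1.2929 -1.0628] gap 0.0
x [ 0.3442 -0.0099  0.9388] y [-0.0309 -0.9995  0.0008] z [ 0.9384 -0.0293 -0.3443]
```

View pics/wrist9.png

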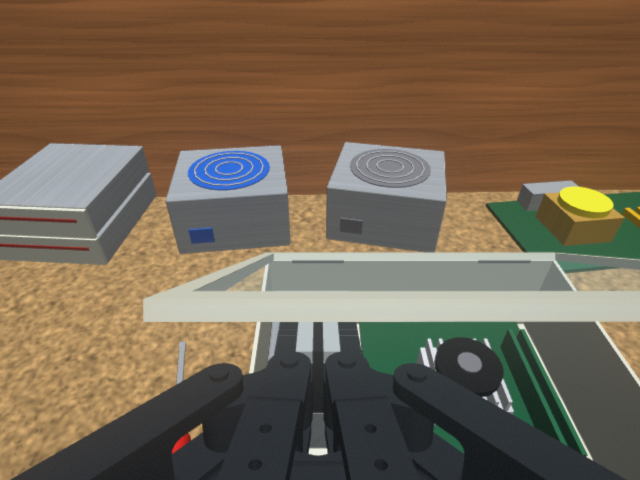

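View pics/side9.png

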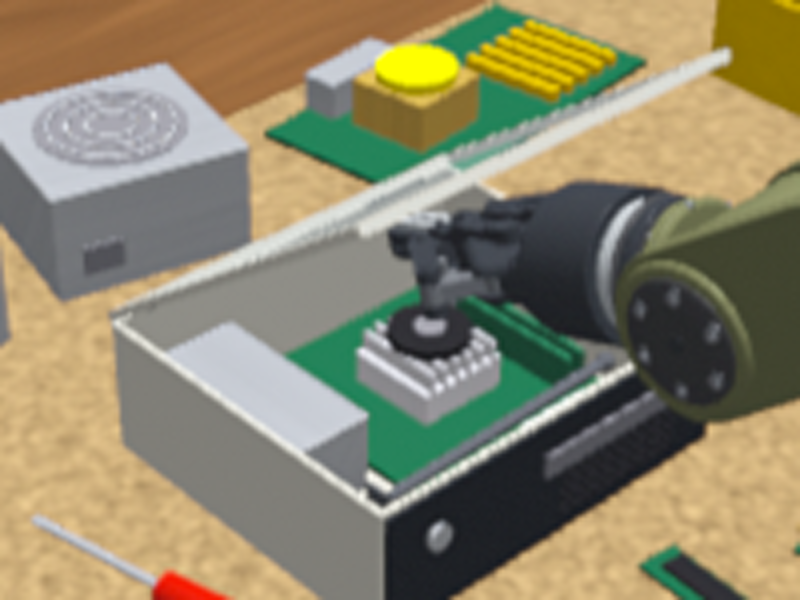

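The stay now lies flat along the front wall at (390-600, 370-490) in the side zoom, and the cover rests on the fingers (Fz about -1 N) at roughly 0.63 rad. I'll hold it briefly, then lower it.

Emit:
{"fn": "carry_out", "kwargs": {"series": [[[0,0,0],[0,0,0]],[[0,0,0],[0,0,0]],[[-0.002,0,-0.004],[0,0,0]],[[-0.004,0,-0.008],[0,0,0]],[[-0.004,0,-0.008],[0,0,0]],[[-0.004,0,-0.008],[0,0,0]],[[-0.004,0,-0.008],[0,0,0]],[[0,0,0],[0,0,0]]]}}

```text
time_s: 13.38
eef_pos: [0.5838, 0.0118, 0.1934]
eef_rot: [0.82, -0.012, 0.572, 0.009]
force: [-2.5, 1.1, -1.1]
finger_gap: -0.0
```

```bash
python3 st.py; python3 - <<'E'
from workcell import eyes
import cv2, numpy as np
c=eyes.capture("side")["pixels"][:,:,::-1]; cv2.imwrite("pics/side10.png",cv2.resize(c[160:310,230:430],None,fx=4,fy=4,interpolation=cv2.INTER_CUBIC))
E
```

```text
t 13.375 q [-0.0503  0.1965  2.2095  3.1017  0.4824 -1.5431] 
p [0.5838 0.0118 0.1934] F [-2.4887  1.132  -1.0817] gap -0.0
x [ 0.3456 -0.0097  0.9383] y [-0.0302 -0.9995  0.0008] z [ 0.9379 -0.0286 -0.3458]
```

View pics/side10.png

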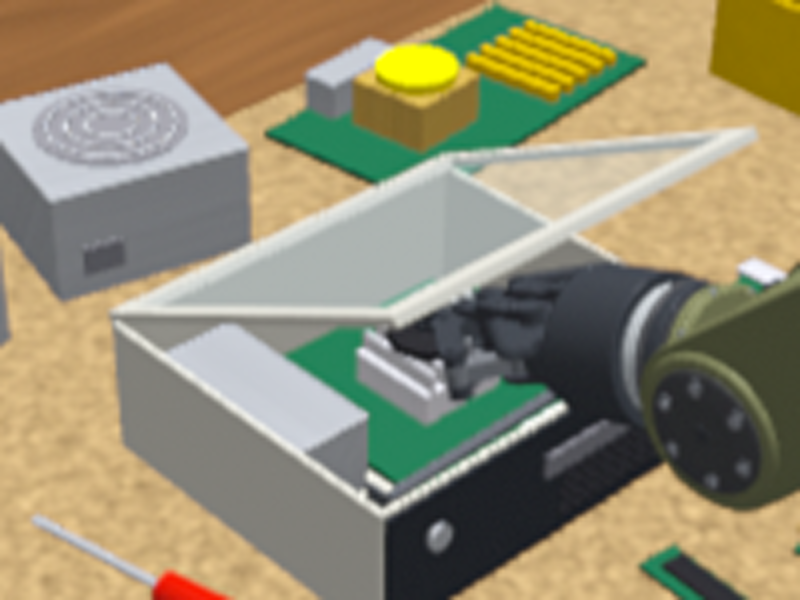

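The cover follows the fingers, now at about 0.45 rad. I'll lower further.

Emit:
{"fn": "carry_out", "kwargs": {"series": [[[-0.005,0,-0.008],[0,0,0]],[[-0.005,0,-0.008],[0,0,0]],[[-0.005,0,-0.008],[0,0,0]],[[-0.005,0,-0.008],[0,0,0]],[[-0.005,0,-0.008],[0,0,0]],[[-0.005,0,-0.008],[0,0,0]],[[-0.005,0,-0.007],[0,0,0]],[[-0.005,0,-0.007],[0,0,0]]]}}

```text
time_s: 14.42
eef_pos: [0.5439, 0.0118, 0.1319]
eef_rot: [0.82, -0.012, 0.573, 0.009]
force: [0.8, -0.3, -1.7]
finger_gap: 0.005
```

```bash
python3 st.py; python3 - <<'E'
from workcell import eyes
import cv2, numpy as np
c=eyes.capture("side")["pixels"][:,:,::-1]; cv2.imwrite("pics/side11.png",cv2.resize(c[160:310,230:430],None,fx=4,fy=4,interpolation=cv2.INTER_CUBIC))
c=eyes.capture("wrist")["pixels"][:,:,::-1]; cv2.imwrite("pics/wrist11.png",c)
E
```

```text
t 14.425 q [-0.0568  0.3057  2.3207  3.1036  0.7044 -1.5518] 
p [0.5439 0.0118 0.1319] F [ 0.7639 -0.2666 -1.6519] gap 0.005
x [ 0.3441 -0.0097  0.9389] y [-0.0303 -0.9995  0.0008] z [ 0.9384 -0.0287 -0.3443]
```

View pics/side11.png

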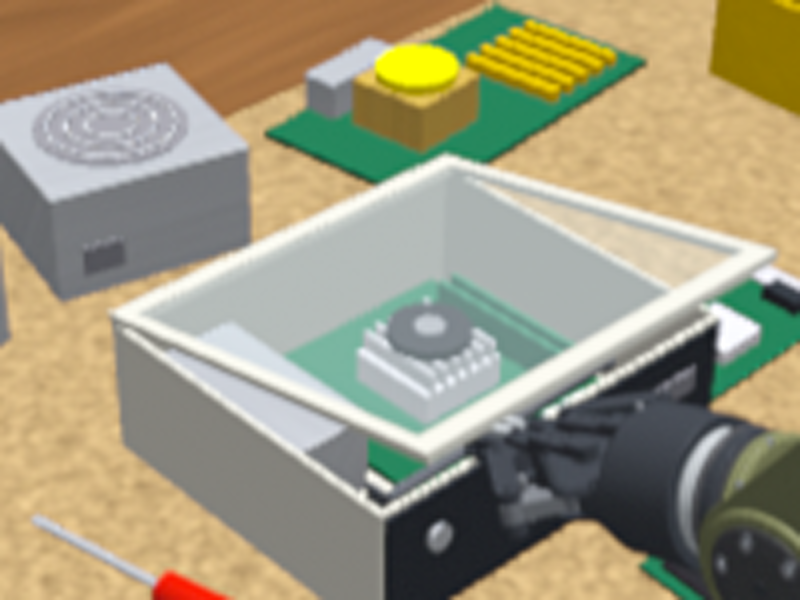

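View pics/wrist11.png

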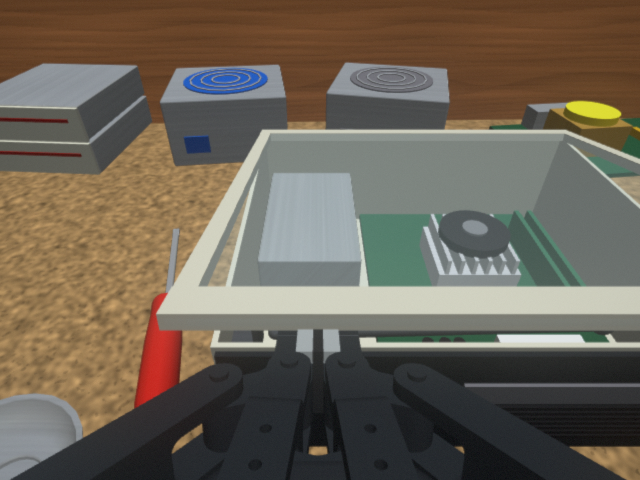

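Emit:
{"fn": "carry_out", "kwargs": {"series": [[[-0.001,0,-0.006],[0,0,0]],[[-0.001,0,-0.006],[0,0,0]],[[-0.001,0,-0.006],[0,0,0]],[[0,0,-0.006],[0,0,0]],[[0,0,-0.006],[0,0,0]],[[0,0,-0.005],[0,0,0]],[[0,0,-0.005],[0,0,0]],[[0,0,0],[0,0,0]]]}}

```text
time_s: 15.52
eef_pos: [0.5412, 0.0118, 0.0919]
eef_rot: [0.82, -0.012, 0.572, 0.009]
force: [-2.2, 0.2, -1.5]
finger_gap: -0.0
```

```bash
python3 st.py; python3 - <<'E'
from workcell import eyes
import cv2, numpy as np
c=eyes.capture("side")["pixels"][:,:,::-1]; cv2.imwrite("pics/side12.png",cv2.resize(c[160:310,230:430],None,fx=4,fy=4,interpolation=cv2.INTER_CUBIC))
c=eyes.capture("wrist")["pixels"][:,:,::-1]; cv2.imwrite("pics/wrist12.png",c)
E
```

```text
t 15.525 q [-0.0573  0.4342  2.3194  3.1077  0.8308 -1.558 ] 
p [0.5412 0.0118 0.0919] F [-2.197   0.1763 -1.5177] gap -0.0
x [ 0.3448 -0.0097  0.9386] y [-0.0303 -0.9995  0.0008] z [ 0.9382 -0.0287 -0.3449]
```

View pics/side12.png

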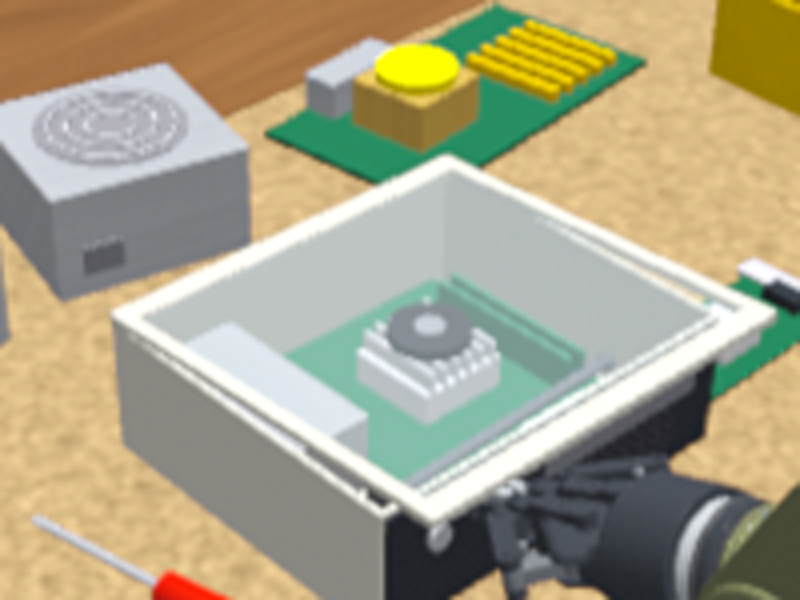

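View pics/wrist12.png

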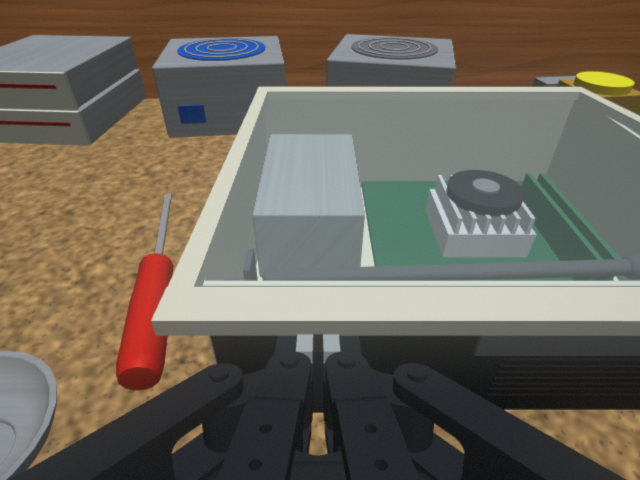

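The cover is nearly shut (about 0.06 rad), still resting on the fingers. I'll lower the last bit slowly until they are free below the lip.

Emit:
{"fn": "carry_out", "kwargs": {"series": [[[0,0,-0.003],[0,0,0]],[[0,0,-0.003],[0,0,0]],[[0,0,-0.003],[0,0,0]],[[0,0,-0.003],[0,0,0]],[[0,0,-0.003],[0,0,0]],[[0,0,-0.003],[0,0,0]],[[0,0,-0.003],[0,0,0]],[[0,0,-0.003],[0,0,0]]]}}

```text
time_s: 16.62
eef_pos: [0.5415, 0.0117, 0.0684]
eef_rot: [0.82, -0.012, 0.573, 0.009]
force: [-0.1, 0.2, 0.5]
finger_gap: -0.001
```

```bash
python3 st.py; python3 - <<'E'
from workcell import eyes
import cv2, numpy as np
c=eyes.capture("side")["pixels"][:,:,::-1]; cv2.imwrite("pics/side13.png",cv2.resize(c[160:310,230:430],None,fx=4,fy=4,interpolation=cv2.INTER_CUBIC))
c=eyes.capture("wrist")["pixels"][:,:,::-1]; cv2.imwrite("pics/wrist13.png",c)
E
```

```text
t 16.625 q [-0.0573  0.5151  2.3084  3.1097  0.9021 -1.5611] 
p [0.5415 0.0117 0.0684] F [-0.1175  0.1602  0.529 ] gap -0.001
x [ 0.3434 -0.0096  0.9391] y [-0.0303 -0.9995  0.0009] z [ 0.9387 -0.0288 -0.3435]
```

View pics/side13.png

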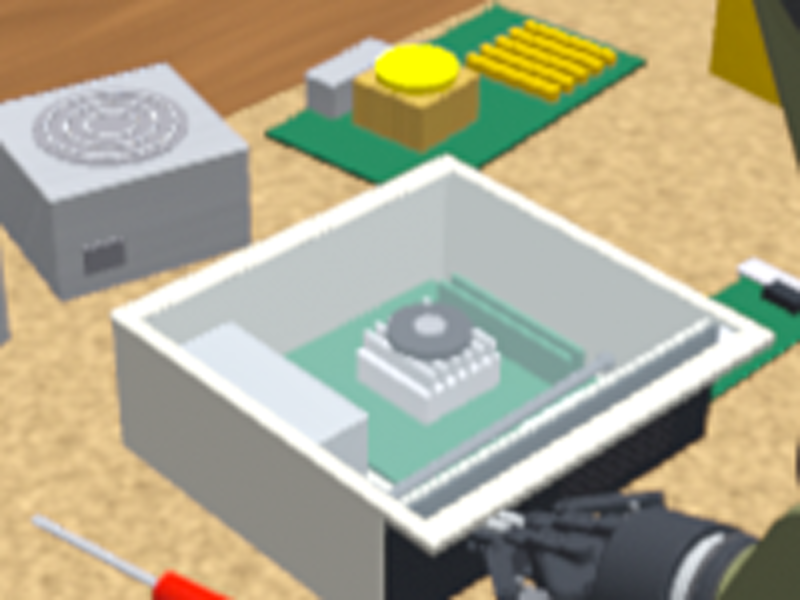

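View pics/wrist13.png

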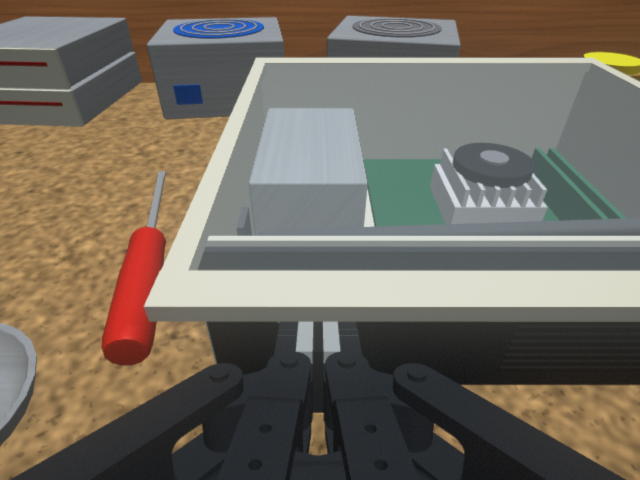

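The cover lies shut and flush, and the wrist force is back to about 0. Now I'll draw the fingers clear.

Emit:
{"fn": "carry_out", "kwargs": {"series": [[[0,0,-0.003],[0,0,0]],[[-0.01,0,0],[0,0,0]],[[-0.015,0,0],[0,0,0]],[[-0.02,0,0],[0,0,0]],[[-0.02,0,0.005],[0,0,0]],[[-0.01,0,0.02],[0,0,0]],[[0,0,0.02],[0,0,0]],[[0,0,0],[0,0,0]]]}}

```text
time_s: 17.73
eef_pos: [0.4658, 0.0118, 0.1116]
eef_rot: [0.819, -0.012, 0.574, 0.009]
force: [-0.2, 0.2, 0.1]
finger_gap: -0.002
```

```bash
python3 st.py; python3 - <<'E'
from workcell import eyes
import cv2, numpy as np
for n in ("side","top","wrist"):
    cv2.imwrite(f"pics/{n}14.png",eyes.capture(n)["pixels"][:,:,::-1])
E
```

```text
t 17.725 q [-0.0756  0.2783  2.5083  3.0861  0.8676 -1.5513] 
p [0.4658 0.0118 0.1116] F [-0.1993  0.1615  0.1376] gap -0.002
x [ 0.3415 -0.0094  0.9398] y [-0.0302 -0.9995  0.001 ] z [ 0.9394 -0.0288 -0.3417]
```

View pics/side14.png

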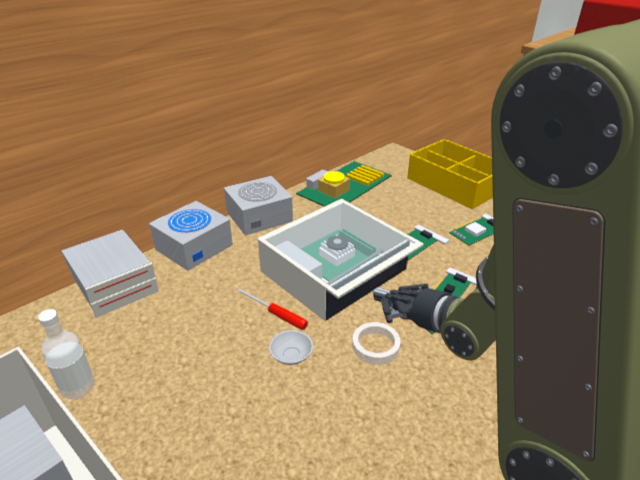

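View pics/top14.png

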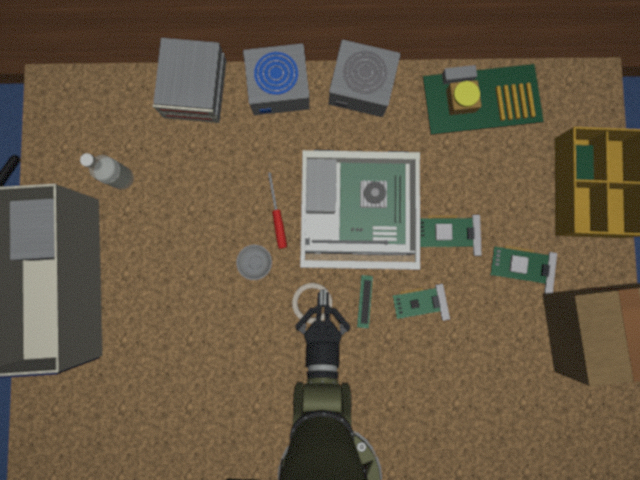

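The cover is shut, with its front edge at row 268 in the top view, and the stay lies flat inside. The bystanders are at the same pixels as before and the fingers are clear, so I'm handing in.

```bash
python3 - <<'E'
from workcell import arm
print(arm.hand_in())
E
```

```text
the job is handed in; nothing more can be done
None
```

I pushed the stay over with the shut fingers and caught the cover on them. I lowered it gently until it was shut, drew the fingers out from under the front edge, and handed the job in at about 18 s of the 48 s allowed. No verdict came back.

- **Catch:** the stay folded flat on its own after the push. The cover was still at about 0.63 rad, resting on the fingers with roughly 1 N, and I held it there before lowering.
- **Lowering:** the cover followed the fingers down in slow steps of 3 to 8 mm, and the wrist forces I read stayed within about 3 N. I estimate the cover's angle from the images, so the figures along the way are approximate.
- **Final check:** the pictures show the cover flush on the rim and the stay flat inside the case. The dish, driver, ram and both cards look unmoved. The tape is partly hidden by the gripper in the top view, but the side view shows it in place. The fingers are clear of everything, and the wrist force is about 0.
- **Disagreement:** the top and wrist cameras put the stay tip about 3 mm apart. I allowed for that by feeling for the cover in 1 mm steps before pushing. I never felt a clear touch, so I judged the gap partly by eye.

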